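Seat the trimming chuck on the wheel's bat pins

ROBOT

A 6-joint arm with a two-finger parallel gripper is mounted at the origin on the work surface; the furniture and walls round the work are solid. World frame = base frame: x ahead of the robot, y to its left, z up, the work surface at z = 0. Lengths are in m, angles in degrees, forces in N, time in s.
With the tool pointing down it reaches from about 0.35 to 0.875 m from the base axis. Payload 4.2 kg.
Tool frame: the origin (TCP) lies at the centre of the arm's flange, where the gripper is bolted on; the fingertips stand 182 mm ahead of it and the grasp point (between the pads) lies 164 mm ahead of it (r.nose_length is the distance from the TCP to the fingertips, in m); z points along the fingers, y is the line along which they close (so a half turn about z gives the same grasp; the last joint's range is limited). The gripper opens to 87 mm and grips with 3 to 60 N. Pads are 19 mm wide; open, the fingers measure 117 mm over their backs; the gripper's body (75 mm by 190 mm) begins 51 mm behind the grasp point.
Start: joints at [88.213, 22.042, 0.453, 0, -68.411, -14.817], TCP at [0.179, 0.599, 0.405] pointing down, gripper open.
Joint ranges: [-179.83, 179.83], [-69.29, 118.12], [-61.27, 80.66], [-181.25, 117.63], [-171.15, -9.14], [-177.46, 177.46]. Speed limits (degrees/s): [159.86, 159.86, 180, 180, 180, 180].

INTERFACE

Orientations are given as a 3x3 rotation matrix whose columns are the frame's x, y, z axes.
In Python, from station import r, vision gives the robot as it stands. The module is installed in compiled form; this text tells all that it offers.
- The arm moves only by the shell command python3 -m creep 'ROWS'. ROWS is JSON, a list of rows, each a list of 7 numbers: the opening, from -1 (shut) to 1 (fully open), then the shift along the tool's x, y, z in mm, then the turn, a rotation vector about the tool's x, y, z in degrees. A call has 1 to 8 rows; each row is the pose to reach, as a shift and turn from the pose commanded when the call began, along the tool's axes at that moment; what a row does not reach only later rows make up. A row lasts 1/12 s, in which the tool goes at most 41.7 mm and 7.16 degrees, less where a joint would pass 70% of its speed; a pose out of reach is approached as far as the arm can. A call with a gripper value outside its range is refused whole. The fingers move at their own pace and stop on an object; the grip force is fixed at half the most. Time passes only in rows, so rows that repeat a pose let the fingers close. It gives the time, the measured TCP pose, the force, the opening and the grip force at its end, in the units of the state.
- r.sense(): the state, without advancing time (a new reading comes with each control period).
- vision.capture(name): name is "scene" or "side" or "wrist"; returns (picture, depth): 384x512x3 uint8, red, green, blue; 384x512 float32, m along the optical axis (not along the pixel's ray), 0 where there is no reading.
- vision.camera_model(name): a dict with "vertical_fov" (degrees; the focal length in pixels is half the picture's height over the tangent of half this angle, whatever the lens; pixels are square), "cx", "cy" (the principal point, pixels), "distortion" ([k1, k2, p1, p2, k3] as OpenCV has them; the pictures are not rectified), "extrinsics" (4x4, takes a point from camera to world coordinates); the wrist camera has in their place "mount" (4x4, takes a point from camera to tool coordinates, whose origin is the TCP and whose axes are the flange's). Camera axes: x right, y down, z forward; pixel columns grow to the right and rows downward; lengths in m; the calibration is good to about 2 mm. A picture is of the moment at which its call begins: read the wrist's pose just before it. camera_model takes no time and is no camera call.
- r.finish_job(): hands the job in; it is judged then, once.
Trained networks look in the newest picture that a camera, given by its name, has taken for a name from the list of things; names that differ only in an ending like _2 or _b are one class to them, and where a whole thing is asked for, a point or a joint stands for the part that bears it (a point fixed in the world has none). Each returns a list of dicts, best first, with "conf" (0 to 1); they miss things now and then, are a little off and sometimes report something else, mostly with a low value. They report only what shows in the picture. A call takes as long as a camera call. They do not tell look-alikes from the thing itself.
- vision.find_in(camera, thing): "uv" ([column, row] in pixels, amid what is visible of it).
- vision.cut_out(camera, thing): "region" (384x512 bool, what is visible of it) and "uv" ([column, row] in pixels, amid what is visible of it).
The state is a dict: "time_s": time; "joints": joint angles; "joint_velocities": joint speeds; "effort": joint torques, N m; "tcp_pos": TCP position; "ee_rot": TCP orientation; "wrist_force": force on the tool from outside, world axes, zero at the start; "moment": the same for the moment, N m; "gripper_width": opening from 0.0 (shut) to 1.0 (fully open); "gripper_force": force on a finger pad.
Only numpy, scipy, OpenCV 4.12 (cv2) and the standard library are available. Lean on these libraries where they do the work, as an engineer would, in place of code of your own. Each camera call takes 0.05 s, during which the arm holds its last target. There are 200 camera calls.

TASK

Get the small electric wheel ready for trimming: set the clay trimming chuck, foot down, over the boss in the middle of the wheel head, and with light pressure turn it until the slots hidden under its foot find the three bat pins and it drops fully home, flat on the head. Then, with it seated, turn the chuck by hand about a quarter turn either way to see that the wheel goes round with it, and let go. Leave the cups and the loop tool where they are.

Things in the scene. Friction and masses are not known exactly. Their poses are not given: they have to be found in the camera images.
- chuck_mid (a point): trimming chuck: hollow buff unglazed clay stand, 80 mm tall, 0.3 to 0.5 kg, upright. Foot 116 mm across, 11 mm thick, running up in a fillet to 20 mm above the underside; above it a round waist 56 to 58 mm across (grip it there, 28 to 66 mm above the underside); rim 61 mm across. The point is on its axis 40 mm above the underside, z up the axis
- chuck_foot (a point): centre of the chuck's underside; axes as chuck_mid. Underneath are a central bore 47 mm across and 16 mm deep and three radial slots 14 mm wide, 9 mm deep, crossing a circle of 42 mm radius, 120 degrees apart, one along this point's +x. They are blind: nothing shows from above or from the side. A slot takes a pin within 2 to 3 degrees either way
- wheel_seat (a point): centre of the flat top of the wheel head, an aluminium disc 160 mm across, 104 mm above the table, on a small electric throwing wheel (grey-white housing 190 x 230 mm, 66 mm high, fixed). z is up the wheel's axis; x and y are the housing's (dial and switch on its -x side). The chuck's mid point is 47 mm above this point while it rests on the pins, 40 mm when fully home
- boss_top (a point): top centre of the round boss that centres the chuck on the head: 44 mm across, 14 mm high, its top 5 mm tapered to 34 mm. Round it on the head stand three steel bat pins, 9 mm across and 7 mm high, on a circle of 42 mm radius, 120 degrees apart. The axes are the housing's: they do not show where the pins stand, which differs every time
- spindle (a joint): turn of wheel spindle and head, rad, 0 at the start, counter-clockwise from above positive, free to 6 rad either way. The head is clamped on it at no particular angle, so it does not tell where the pins are. Motor off; the drive drags: the head stays put below 0.45 N m. Pressing above some 15 N while turning an unseated chuck may drag the head along
- cup_a_mid (a point): bystander: white clay cup, 68 mm across and 68 mm tall, upright; the point is at its centre
- cup_b_mid (a point): bystander: pinkish bisque cup, 68 mm across and 62 mm tall, upright; the point is at its centre
- trim_tool_mid (a point): bystander: loop trimming tool lying on the table, 191 mm long along its y; the point is at its middle. (Not listed, fixed: an empty banding wheel, a turntable with a round top 230 mm across and 137 mm high, stands 0.31 m straight ahead of the robot's base, between it and the work. Keep the gripper's body clear of it when reaching down)
There are look-alikes about, which are no part of the job. What is meant by the part that bears chuck_mid is not pink, and is the larger of those in its own colour.

How it is judged:
By the outcome, as a careful person would: the job done as asked, in the order asked, and still so for the second after the job is handed in, with the robot touching nothing.
It also fails if it takes over 61 s, if anything falls off the work surface, if the arm or the gripper's body presses on something with over 40 N, if the wrist force passes 120 N, or if a joint passes its speed limit or range.

## Working session

There is one attempt and no reset: what is moved stays moved. The work goes in short steps, Python scripts to look and compute and a shell command to move; the robot and the scene stay as the last step left them, time stands still between calls to the robot, and variables do not carry over. Pictures are saved under pics/ and viewed, at most 10 in all, crops included, and the job is handed in when it is done.

```bash
mkdir -p pics; cat > h.py <<'E'
import numpy as np, cv2
from station import r, vision
def pts(cam,uv,depth,s=None):
    m=vision.camera_model(cam); f=192/np.tan(np.radians(m["vertical_fov"]/2))
    K=np.array([[f,0,m["cx"]],[0,f,m["cy"]],[0,0,1]])
    uv=np.asarray(uv,float).reshape(-1,1,2)
    n=cv2.undistortPoints(uv,K,np.array(m["distortion"])).reshape(-1,2)
    p=np.c_[n,np.ones(len(n))]*np.asarray(depth).reshape(-1,1)
    if cam=="wrist":
        T=np.eye(4);T[:3,:3]=s["ee_rot"];T[:3,3]=s["tcp_pos"];T=T@np.array(m["mount"])
    else: T=np.array(m["extrinsics"])
    return p@T[:3,:3].T+T[:3,3]
def cloud(cam,d,reg,s=None):
    v,u=np.nonzero(reg&(d>0)); return pts(cam,np.c_[u,v],d[v,u],s)
E
python3 - <<'E'
from h import *
s=r.sense(); print(s)
ims=[]
for c in ["scene","side","wrist"]:
    p,d=vision.capture(c); np.save(f"{c}.npy",d); cv2.imwrite(f"{c}.png",p[...,::-1]); ims.append(p[...,::-1])
    for t in ["chuck_mid","wheel_seat","boss_top"]:
        for o in vision.find_in(c,t)[:5]:
            u,v=np.round(o["uv"]).astype(int); print(c,t,o["conf"],u,v,pts(c,[[u,v]],[d[v,u]],s).round(3))
im=np.vstack([np.hstack(ims[:2]),np.hstack([ims[2],ims[2]*0])])
cv2.imwrite("pics/a.png",cv2.resize(im,(800,600),interpolation=cv2.INTER_AREA))
E
```

```text
{'time_s': 0.0, 'joints': array([ 8.82127240e+01,  2.20896531e+01,  3.79915011e-01, -2.79439594e-02,
       -6.84110105e+01, -1.48164920e+01]), 'joint_velocities': array([-0.06904064,  0.07580039,  0.08281637, -0.0675914 ,  0.06620594,
       -0.03993964]), 'effort': array([ 4.68481103e-04, -3.90662456e+01,  1.87407911e+01,  4.21992257e+00,
        1.10657982e-02, -1.88751264e-04]), 'tcp_pos': array([0.17850474, 0.59874941, 0.40367449]), 'ee_rot': array([[ 9.58252380e-01, -2.85923253e-01, -5.19006779e-04],
       [-2.85923707e-01, -9.58250101e-01, -2.09224881e-03],
       [ 1.00884290e-04,  2.15329875e-03, -9.99997677e-01]]), 'wrist_force': array([0.23849694, 0.37873437, 0.54141089]), 'moment': array([-0.00549428, -0.01020095, -0.00725007]), 'gripper_force': 0.0, 'gripper_width': 0.9996808810031035}
scene chuck_mid 0.96 328 223 [[ 0.495 -0.241  0.051]]
scene chuck_mid 0.94 296 194 [[ 0.526 -0.089  0.046]]
scene chuck_mid 0.61 282 319 [[ 0.161 -0.334  0.039]]
scene wheel_seat 0.7 251 155 [[0.519 0.105 0.106]]
scene boss_top 0.67 251 151 [[0.534 0.12  0.105]]
side chuck_mid 0.92 206 304 [[ 0.173 -0.342  0.047]]
side chuck_mid 0.82 294 210 [[ 0.542 -0.092  0.022]]
side chuck_mid 0.7 313 242 [[ 0.512 -0.255  0.037]]
side wheel_seat 0.58 267 167 [[0.545 0.121 0.062]]
```

View pics/a.png

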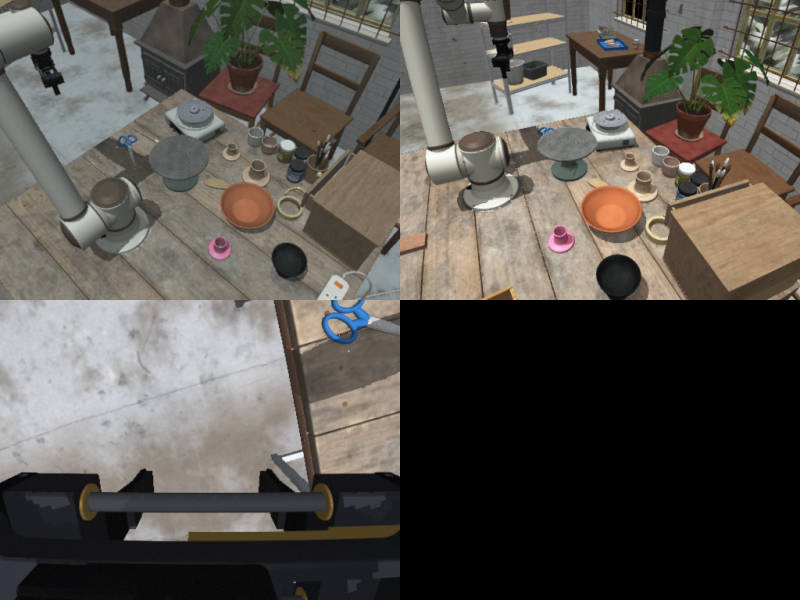

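Buff chucks are at scene (328,223), larger, and (296,194), smaller; a pink one is at (282,319). The one at (328,223) fits: not pink, and the larger of the buff two. I'll confirm this in a crop and measure the sizes.

```bash
python3 - <<'E'
from h import *
p,d=vision.capture("scene")
for o in vision.cut_out("scene","chuck_mid")[:4]:
    P=cloud("scene",d,o["region"]); 
    P=P[P[:,2]>0.004]
    print(o["conf"],np.round(o["uv"]),len(P),"z98",np.percentile(P[:,2],98).round(3))
    for n,lo,hi in [("foot",.004,.016),("waist",.028,.06),("rim",.068,.09)]:
        q=P[(P[:,2]>lo)&(P[:,2]<hi)]
        if len(q)>5:
            (c,rad)=cv2.minEnclosingCircle(q[:,:2].astype(np.float32)); print(n,len(q),np.round(c,3),round(rad,3))
v,u=np.mgrid[0:384,0:512]
W=pts("scene",np.c_[u.ravel(),v.ravel()],d.ravel()).reshape(384,512,3)
m=(abs(W[...,2]-.104)<.004)&(np.hypot(W[...,0]-.53,W[...,1]-.11)<.15)
q=W[m]; c,rad=cv2.minEnclosingCircle(q[:,:2].astype(np.float32)); print("head",len(q),c,rad)
m=(W[...,2]>.112)&(W[...,2]<.125)&(np.hypot(W[...,0]-.53,W[...,1]-.11)<.1)
print("boss",m.sum(),np.median(W[m],0))
m=(abs(W[...,2]-.066)<.004)&(np.hypot(W[...,0]-.53,W[...,1]-.11)<.2)
print(cv2.minAreaRect(W[m][:,:2].astype(np.float32)))
cv2.imwrite("pics/b.png",cv2.resize(p[110:270,200:400,::-1],(750,600),interpolation=cv2.INTER_CUBIC))
E
```

```text
0.94 [296. 193.] 368 z98 0.054
foot 194 [ 0.544 -0.075] 0.04
waist 123 [ 0.547 -0.075] 0.022
0.88 [328. 223.] 867 z98 0.08
foot 321 [ 0.537 -0.221] 0.075
waist 202 [ 0.515 -0.228] 0.03
rim 135 [ 0.516 -0.227] 0.031
0.7 [283. 318.] 641 z98 0.057
foot 390 [ 0.174 -0.318] 0.041
waist 180 [ 0.174 -0.32 ] 0.021
0.59 [344. 187.] 409 z98 0.063
foot 53 [ 0.671 -0.181] 0.032
waist 249 [ 0.671 -0.181] 0.036
head 913 (0.5656926035881042, 0.16193710267543793) 0.08256513625383377
boss 83 [0.56227803 0.15717037 0.11675292]
((0.5625568628311157, 0.1591968834400177), (0.2233821302652359, 0.18322575092315674), 79.1656723022461)
```

View pics/b.png

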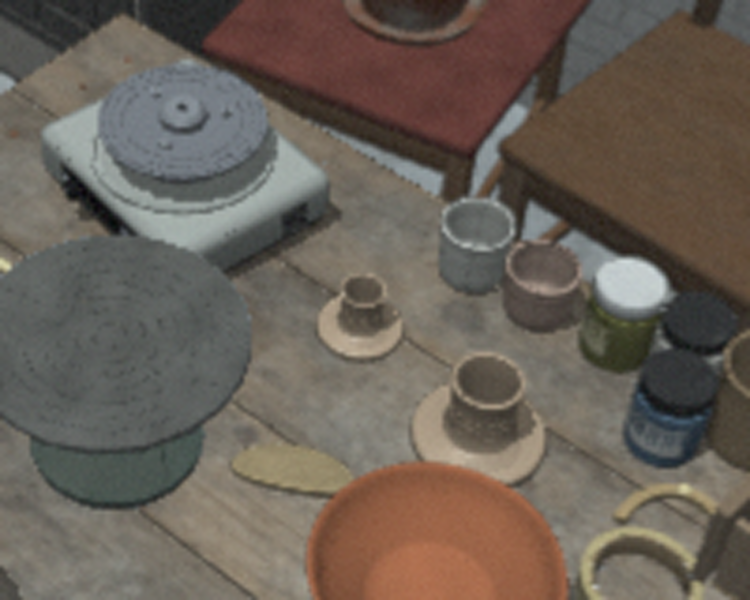

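The crop shows the larger buff chuck at crop (485,410), which is scene (329,219). The smaller one is at crop (360,315). I'll take the larger, with its axis at about (0.516,-0.228). The wheel axis is at about (0.565,0.16).

```bash
python3 -m creep '[[1,25,31,0,0,0,0],[1,50,62,0,0,0,0],[1,75,93,0,0,0,0],[1,100,124,0,0,0,0],[1,125,155,0,0,0,0],[1,150,186,0,0,0,0],[1,175,217,0,0,0,0],[1,200,248,0,0,0,0]]'
python3 -m creep '[[1,25,31,0,0,0,0],[1,50,62,0,0,0,0],[1,75,93,0,0,0,0],[1,100,124,0,0,0,0],[1,125,155,0,0,0,0],[1,150,186,0,0,0,0],[1,175,217,0,0,0,0],[1,200,248,0,0,0,0]]'
python3 - <<'E'
from h import *
s=r.sense();print(s["joints"].round(1))
p,d=vision.capture("scene")
v,u=np.mgrid[0:384,0:512]
W=pts("scene",np.c_[u.ravel(),v.ravel()],d.ravel()).reshape(-1,3)
W=W[(d.ravel()>0)&(W[:,2]<.3)]
dx,dy=W[:,0]-.516,W[:,1]+.228
R=np.hypot(dx,dy);A=np.degrees(np.arctan2(dy,dx))%360
for a in range(0,360,20):
    q=W[(R>.062)&(R<.11)&(abs((A-a+180)%360-180)<10),2]
    print(a,len(q),q.max().round(3) if len(q) else None)
E
```

```text
time_s: 1.37
tcp_pos: [0.2996, 0.3021, 0.4051]
ee_rot: [[0.959, -0.285, 0.0], [-0.285, -0.959, 0.001], [0.0, -0.001, -1.0]]
wrist_force: [1.6, 0.6, -0.1]
gripper_width: 1.003
gripper_force: 0.0
time_s: 2.03
tcp_pos: [0.4202, 0.0073, 0.4054]
ee_rot: [[0.958, -0.285, 0.002], [-0.285, -0.958, 0.001], [0.001, -0.001, -1.0]]
wrist_force: [1.0, 0.7, -0.1]
gripper_width: 1.001
gripper_force: 0.0
[ 23.3   1.5 -26.1   0.  -62.3  50.1]
0 80 0.004
20 29 0.005
40 39 0.005
60 86 0.007
80 99 0.006
100 100 0.007
120 107 0.005
140 112 0.006
160 13 0.004
180 82 0.063
200 164 0.064
220 130 0.063
240 3 0.058
260 117 0.006
280 119 0.007
300 115 0.005
320 105 0.006
340 103 0.005
```

```bash
python3 -m creep '[[1,25,31,0,0,0,0],[1,50,62,0,0,0,0],[1,75,93,0,0,0,0],[1,100,124,0,0,0,0],[1,125,155,0,0,0,0],[1,150,186,0,0,0,0],[1,159,198,0,0,0,0],[1,159,198,0,0,0,0]]'
python3 - <<'E'
from h import *
s=r.sense();print(s["tcp_pos"],np.array(vision.camera_model("wrist")["mount"]).round(3))
p,d=vision.capture("wrist"); cv2.imwrite("pics/c.png",p[...,::-1])
for o in vision.cut_out("wrist","chuck_mid")[:3]:
    P=cloud("wrist",d,o["region"],s)
    print(o["conf"],np.round(o["uv"]),len(P))
    for n,lo,hi in [("foot",.004,.016),("waist",.028,.06),("rim",.072,.09)]:
        q=P[(P[:,2]>lo)&(P[:,2]<hi)]
        if len(q)>5:
            (c,rad)=cv2.minEnclosingCircle(q[:,:2].astype(np.float32)); print(n,len(q),np.round(c,4),round(rad,3))
E
```

```text
time_s: 2.75
tcp_pos: [0.5169, -0.2288, 0.4039]
ee_rot: [[0.957, -0.29, -0.001], [-0.29, -0.957, -0.001], [-0.001, 0.001, -1.0]]
wrist_force: [-0.4, 0.1, -0.5]
gripper_width: 0.998
gripper_force: 0.0
[ 0.51690877 -0.22881645  0.40385854] [[ 0.001 -0.962 -0.272  0.074]
 [ 1.     0.001  0.001 -0.001]
 [-0.001 -0.272  0.962  0.02 ]
 [ 0.     0.     0.     1.   ]]
0.92 [262. 156.] 4640
foot 2603 [ 0.518  -0.2294] 0.058
waist 433 [ 0.5206 -0.2304] 0.027
rim 789 [ 0.5177 -0.2293] 0.031
0.68 [152. 176.] 2384
foot 1386 [ 0.5477 -0.0766] 0.04
waist 706 [ 0.5479 -0.0761] 0.021
```

View pics/c.png

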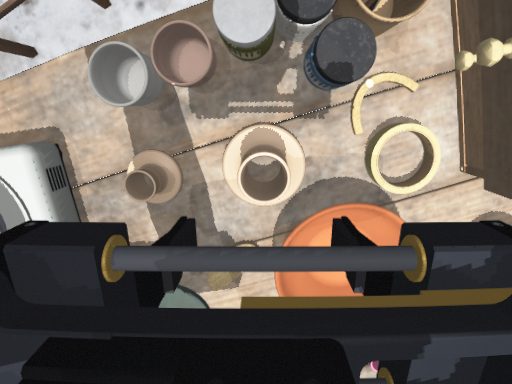

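The chuck is centred at (265,170), with its axis at (0.518,-0.229), and the fingers straddle it with nothing tall nearby. Descending.

```bash
python3 -m creep '[[1,1,0,30,0,0,0],[1,1,0,65,0,0,0],[1,1,0,100,0,0,0],[1,1,0,135,0,0,0],[1,1,0,165,0,0,0],[1,1,0,182,0,0,0],[1,1,0,190,0,0,0],[1,1,0,190,0,0,0]]'
python3 -m creep '[[-1,0,0,0,0,0,0],[-1,0,0,0,0,0,0],[-1,0,0,0,0,0,0],[-1,0,0,0,0,0,0],[-1,0,0,0,0,0,0],[-1,0,0,0,0,0,0]]'
```

```text
time_s: 3.52
tcp_pos: [0.5164, -0.2249, 0.2135]
ee_rot: [[0.959, -0.284, -0.003], [-0.284, -0.959, 0.001], [-0.003, 0.0, -1.0]]
wrist_force: [1.6, -0.2, 1.0]
gripper_width: 1.001
gripper_force: 0.0
time_s: 4.02
tcp_pos: [0.517, -0.2266, 0.2157]
ee_rot: [[0.958, -0.286, 0.001], [-0.286, -0.958, -0.001], [0.001, 0.0, -1.0]]
wrist_force: [-1.1, -1.0, 4.3]
gripper_width: 0.636
gripper_force: 30.1
```

```bash
python3 -m creep '[[-1,0,0,-10,0,0,0],[-1,0,0,-40,0,0,0],[-1,0,0,-75,0,0,0],[-1,0,0,-110,0,0,0],[-1,0,0,-145,0,0,0],[-1,0,0,-175,0,0,0],[-1,0,0,-185,0,0,0],[-1,0,0,-185,0,0,0]]'
python3 - <<'E'
from h import *
s=r.sense();R=s["ee_rot"];print(s["joints"].round(1))
d=np.array([.5640,.1600,0])-s["tcp_pos"];d[2]=0
print((R.T@d*1000).round(0))
E
```

```text
time_s: 4.68
tcp_pos: [0.5169, -0.2261, 0.4025]
ee_rot: [[0.958, -0.286, 0.006], [-0.286, -0.958, -0.001], [0.006, -0.001, -1.0]]
wrist_force: [-0.2, 0.1, -4.4]
gripper_width: 0.635
gripper_force: 30.0
[ -7.2  16.2  -8.6  -0.  -64.9  80.6]
[ -65. -383.    0.]
```

```bash
python3 -m creep '[[-1,-5,-30,0,0,0,0],[-1,-10,-65,0,0,0,0],[-1,-15,-100,0,0,0,0],[-1,-25,-135,0,0,0,0],[-1,-30,-170,0,0,0,0],[-1,-35,-205,0,0,0,0],[-1,-40,-240,0,0,0,0],[-1,-40,-240,0,0,0,0]]'
python3 - <<'E'
from h import *
s=r.sense()
p,d=vision.capture("wrist"); cv2.imwrite("pics/d.png",p[...,::-1])
for t in ["wheel_seat","boss_top"]:
    for o in vision.find_in("wrist",t)[:3]:
        u,v=np.round(o["uv"]).astype(int); print(t,o["conf"],u,v,pts("wrist",[[u,v]],[d[v,u]],s).round(4))
v,u=np.mgrid[0:384,0:512]
W=pts("wrist",np.c_[u.ravel(),v.ravel()],d.ravel(),s).reshape(384,512,3)
near=np.hypot(W[...,0]-.564,W[...,1]-.16)
for n,lo,hi,rr in [("head",.099,.1075,.095),("bosstop",.116,.122,.03)]:
    q=W[(W[...,2]>lo)&(W[...,2]<hi)&(near<rr)]
    c,rad=cv2.minEnclosingCircle(q[:,:2].astype(np.float32)); print(n,len(q),np.round(c,4),rad,np.median(q,0).round(4))
m=(W[...,2]>.1085)&(near<.056)&(near>.03)&(W[...,2]<.114)
nn,l,st,ce=cv2.connectedComponentsWithStats(m.astype(np.uint8))
for i in range(1,nn):
    if st[i,4]>4: print("pin",st[i,4],ce[i].round(),W[l==i].mean(0).round(4))
print((s["ee_rot"].T@(np.array([.564,.16,.4])-s["tcp_pos"])*1000).round(1))
E
```

```text
time_s: 5.35
tcp_pos: [0.5474, 0.0201, 0.3962]
ee_rot: [[0.96, -0.281, -0.005], [-0.281, -0.96, 0.001], [-0.005, 0.0, -1.0]]
wrist_force: [0.6, -1.3, -3.4]
gripper_width: 0.64
gripper_force: 30.0
wheel_seat 0.65 135 162 [[0.6073 0.1378 0.1039]]
boss_top 0.91 136 159 [[0.6098 0.136  0.103 ]]
head 9809 [0.5694 0.161 ] 0.08019363135099411 [0.5972 0.1473 0.1036]
bosstop 880 [0.567  0.1589] 0.01964292861521244 [0.5681 0.1587 0.1175]
pin 68 [140. 170.] [0.599  0.1327 0.1104]
pin 54 [ 91. 210.] [0.5745 0.2005 0.1103]
[ -23.4 -138.9   -3.7]
```

View pics/d.png

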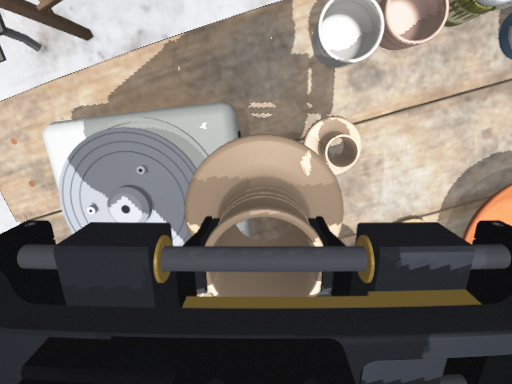

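The boss shows at (127,207), with pins at (140,170) and (91,210). Pin geometry and boss agree on an axis at about (0.567,0.1593). Next is the offset of the held chuck.

```bash
python3 - <<'E'
from h import *
s=r.sense()
p,d=vision.capture("wrist")
v,u=np.mgrid[0:384,0:512]
W=pts("wrist",np.c_[u.ravel(),v.ravel()],d.ravel(),s).reshape(-1,3)
T=(W-s["tcp_pos"])@s["ee_rot"]
m=(T[:,0]>-.07)&(abs(T[:,1])<.07)
for lo,hi in [(.19,.207),(.13,.1385)]:
    q=T[m&(T[:,2]>lo)&(T[:,2]<hi)]
    if len(q)>20:
        print(lo,len(q),cv2.minEnclosingCircle(q[:,:2].astype(np.float32)),np.percentile(q,[2,98],axis=0).round(4))
h=np.histogram(T[m][:,2],bins=np.arange(.12,.23,.004));print(list(zip(h[1].round(3),h[0])))
g=np.array([.567,.1593,.4])
print(s["joints"].round(1),s["tcp_pos"],(s["ee_rot"].T@(g-s["tcp_pos"])*1000).round(1))
E
```

```text
0.19 9135 ((0.0014776003081351519, -0.00031879261950962245), 0.0579543299973011) [[-0.0157 -0.0535  0.1915]
 [ 0.0559  0.0526  0.2063]]
0.13 2312 ((-0.0012843686854466796, -0.0004183668061159551), 0.03401120379567146) [[-0.0132 -0.0327  0.1315]
 [ 0.0318  0.0318  0.1382]]
[(np.float64(0.12), np.int64(156)), (np.float64(0.124), np.int64(139)), (np.float64(0.128), np.int64(129)), (np.float64(0.132), np.int64(973)), (np.float64(0.136), np.int64(1488)), (np.float64(0.14), np.int64(521)), (np.float64(0.144), np.int64(627)), (np.float64(0.148), np.int64(695)), (np.float64(0.152), np.int64(612)), (np.float64(0.156), np.int64(551)), (np.float64(0.16), np.int64(541)), (np.float64(0.164), np.int64(370)), (np.float64(0.168), np.int64(333)), (np.float64(0.172), np.int64(247)), (np.float64(0.176), np.int64(275)), (np.float64(0.18), np.int64(252)), (np.float64(0.184), np.int64(211)), (np.float64(0.188), np.int64(446)), (np.float64(0.192), np.int64(507)), (np.float64(0.196), np.int64(1411)), (np.float64(0.2), np.int64(5220)), (np.float64(0.204), np.int64(1911)), (np.float64(0.208), np.int64(217)), (np.float64(0.212), np.int64(115)), (np.float64(0.216), np.int64(0)), (np.float64(0.22), np.int64(0)), (np.float64(0.224), np.int64(0))]
[ 18.6  14.9 -11.2  -0.1 -64.3  54.8] [0.54657676 0.01569043 0.39683305] [ -21.4 -143.5   -3.4]
```

```bash
python3 -m creep '[[-1,-5,-25,0,0,0,0],[-1,-10,-60,0,0,0,0],[-1,-15,-95,0,0,0,0],[-1,-20,-125,0,0,0,0],[-1,-23,-143,0,0,0,0],[-1,-23,-143,0,0,0,0],[-1,-23,-143,0,0,0,0],[-1,-23,-143,0,0,0,0]]'
python3 -m creep '[[-1,0,0,0,0,0,0],[-1,0,0,0,0,0,0],[-1,0,0,0,0,0,0]]'
python3 - <<'E'
from h import *
s=r.sense();g=np.array([.567,.1593,.4])
print(s["joints"].round(1),s["moment"].round(2),(s["ee_rot"].T@(g-s["tcp_pos"])*1000).round(1))
E
```

```text
time_s: 6.22
tcp_pos: [0.5658, 0.1575, 0.3989]
ee_rot: [[0.958, -0.287, -0.002], [-0.287, -0.958, -0.001], [-0.002, 0.002, -1.0]]
wrist_force: [-0.8, 0.2, -3.2]
gripper_width: 0.637
gripper_force: 30.0
time_s: 6.47
tcp_pos: [0.5659, 0.1578, 0.3999]
ee_rot: [[0.958, -0.287, 0.0], [-0.287, -0.958, 0.0], [0.0, -0.0, -1.0]]
wrist_force: [-0.0, 0.4, -3.7]
gripper_width: 0.635
gripper_force: 30.0
[ 31.4  18.6  -5.4  -0.  -66.   41.9] [ 0.01 -0.03 -0.01] [ 0.6 -1.7 -0.1]
```

```bash
python3 -m creep '[[-1,-1,-1.5,10,0,0,0],[-1,-1,-1.5,25,0,0,0],[-1,-1,-1.5,40,0,0,0],[-1,-1,-1.5,52,0,0,0],[-1,-1,-1.5,58,0,0,0],[-1,-1,-1.5,60,0,0,0],[-1,-1,-1.5,60,0,0,0]]'
python3 -m creep '[[-1,0,0,2,0,0,0],[-1,0,0,4,0,0,0],[-1,0,0,6,0,0,0],[-1,0,0,8,0,0,0],[-1,0,0,8,0,0,0],[-1,0,0,8,0,0,0]]'
```

```text
time_s: 7.05
tcp_pos: [0.5655, 0.1606, 0.3392]
ee_rot: [[0.958, -0.286, -0.001], [-0.286, -0.958, -0.001], [-0.001, 0.001, -1.0]]
wrist_force: [-0.4, 1.5, -3.3]
gripper_width: 0.636
gripper_force: 30.0
time_s: 7.55
tcp_pos: [0.5654, 0.1606, 0.3317]
ee_rot: [[0.958, -0.286, -0.0], [-0.286, -0.958, -0.0], [-0.0, 0.0, -1.0]]
wrist_force: [0.6, 0.3, -3.3]
gripper_width: 0.638
gripper_force: 30.0
```

```bash
python3 -m creep '[[-1,0,0,1,0,0,0],[-1,0,0,2,0,0,0],[-1,0,0,3,0,0,0],[-1,0,0,4,0,0,0],[-1,0,0,4,0,0,0]]'
python3 -m creep '[[-1,0,0,1,0,0,0],[-1,0,0,2,0,0,0],[-1,0,0,2,0,0,0]]'
```

```text
time_s: 7.97
tcp_pos: [0.5654, 0.1606, 0.3274]
ee_rot: [[0.958, -0.286, -0.0], [-0.286, -0.958, -0.0], [-0.0, 0.0, -1.0]]
wrist_force: [0.2, -0.4, -4.2]
gripper_width: 0.638
gripper_force: 30.0
time_s: 8.22
tcp_pos: [0.5655, 0.1607, 0.3267]
ee_rot: [[0.958, -0.285, 0.001], [-0.285, -0.958, -0.0], [0.001, -0.0, -1.0]]
wrist_force: [-2.1, 1.1, 1.4]
gripper_width: 0.635
gripper_force: 30.0
```

Contact is at the pins level: 0.3267 − 0.2157 = 0.111. I'll press lightly and turn.

```bash
python3 -m creep '[[-1,0,0,1,0,0,0],[-1,0,0,1,0,0,2.5],[-1,0,0,1,0,0,5],[-1,0,0,1,0,0,7.5],[-1,0,0,1,0,0,10],[-1,0,0,1,0,0,12.5],[-1,0,0,1,0,0,15],[-1,0,0,1,0,0,17.5]]'
python3 -c "
from h import *
print(r.sense()['moment'].round(2),r.sense()['joints'].round(1))"
```

```text
time_s: 8.88
tcp_pos: [0.5664, 0.161, 0.326]
ee_rot: [[0.827, -0.562, 0.005], [-0.562, -0.827, 0.002], [0.003, -0.004, -1.0]]
wrist_force: [0.4, 0.1, -2.2]
gripper_width: 0.642
gripper_force: 30.0
[ 0.14 -0.15 -0.02] [ 31.6  22.3 -11.2   0.1 -56.2  24.2]
```

```bash
python3 -m creep '[[-1,0,0,1,0,0,2.5],[-1,0,0,1,0,0,5],[-1,0,0,1,0,0,7.5],[-1,0,0,1,0,0,10],[-1,0,0,1,0,0,12.5],[-1,0,0,1,0,0,15],[-1,0,0,1,0,0,17.5],[-1,0,0,1,0,0,17.5]]'
python3 -c "
from h import *
print(r.sense()['moment'].round(2),r.sense()['joints'].round(1))"
```

```text
time_s: 9.55
tcp_pos: [0.5657, 0.161, 0.3233]
ee_rot: [[0.621, -0.784, 0.001], [-0.784, -0.621, 0.001], [-0.0, -0.001, -1.0]]
wrist_force: [1.7, 1.5, -5.1]
gripper_width: 0.636
gripper_force: 30.0
[ 0.46 -0.36  0.18] [ 31.6  22.4 -11.4  -0.  -56.    6.8]
```

```bash
python3 -m creep '[[-1,0,0,1,0,0,0],[-1,0,0,2,0,0,0],[-1,0,0,2,0,0,0],[-1,0,0,2,0,0,0]]'
python3 -c "
from h import *
print(r.sense()['moment'].round(2),r.sense()['joints'].round(1))"
```

```text
time_s: 9.88
tcp_pos: [0.5657, 0.1609, 0.3219]
ee_rot: [[0.622, -0.783, 0.001], [-0.783, -0.622, 0.001], [0.0, -0.002, -1.0]]
wrist_force: [0.7, 1.9, -2.6]
gripper_width: 0.639
gripper_force: 30.0
[ 0.84 -0.39  0.21] [ 31.6  22.5 -11.5  -0.  -55.8   6.8]
```

```bash
python3 - <<'E'
from h import *
s=r.sense()
a,_=vision.capture("side"); p,d=vision.capture("wrist")
v,u=np.mgrid[0:384,0:512]
W=pts("wrist",np.c_[u.ravel(),v.ravel()],d.ravel(),s).reshape(-1,3)
T=(W-s["tcp_pos"])@s["ee_rot"]
m=(T[:,0]>-.07)&(abs(T[:,1])<.075)
q=T[m&(T[:,2]>.195)&(T[:,2]<.208)&(np.hypot(T[:,0],T[:,1])>.04)&(np.hypot(T[:,0],T[:,1])<.056)]
A=np.c_[q[:,:2],np.ones(len(q))];x=np.linalg.lstsq(A,q[:,2],rcond=None)[0];print("foot top plane (tool)",x,len(q))
print(cv2.minEnclosingCircle(q[:,:2].astype(np.float32)))
q=W[(abs(W[:,2]-.104)<.004)&(np.hypot(W[:,0]-.567,W[:,1]-.159)<.09)&(np.hypot(W[:,0]-.567,W[:,1]-.159)>.062)]
if len(q)>50: print("head",cv2.minEnclosingCircle(q[:,:2].astype(np.float32)),np.median(q[:,2]),len(q))
b=a[110:210,190:320,::-1]
cv2.imwrite("pics/e.png",np.hstack([cv2.resize(b,(390,300),interpolation=3),cv2.resize(p[...,::-1],(400,300))]))
E
```

```text
foot top plane (tool) [ 0.00192941 -0.00033612  0.20290205] 5355
((2.3970478650880978e-05, -2.4808532543829642e-06), 0.05603910982608795)
head ((0.5676364302635193, 0.15958477556705475), 0.07985027879476547) 0.10369317582625397 8476
```

View pics/e.png

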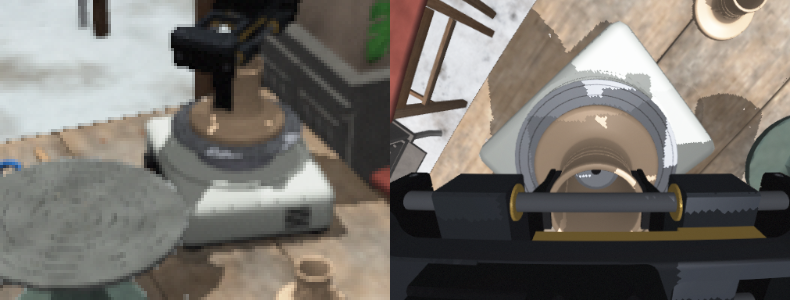

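The picture shows the chuck upright over the head, with its foot about 4 mm above home and sinking. There is a mild side load. I'll ease it sideways and keep pressing.

```bash
python3 -m creep '[[-1,-0.4,-0.8,0,0,0,0],[-1,-0.4,-0.8,1,0,0,0],[-1,-0.4,-0.8,2,0,0,0],[-1,-0.4,-0.8,2,0,0,0]]'
python3 -c "
from h import *
print(r.sense()['moment'].round(2),r.sense()['joints'].round(1))"
```

```text
time_s: 10.32
tcp_pos: [0.5659, 0.1613, 0.3199]
ee_rot: [[0.621, -0.784, 0.0], [-0.784, -0.621, -0.0], [0.0, -0.0, -1.0]]
wrist_force: [0.9, 0.7, -0.7]
gripper_width: 0.633
gripper_force: 30.0
[ 0.29 -0.43  0.22] [ 31.7  22.7 -11.6   0.  -55.7   6.7]
```

```bash
python3 -m creep '[[-1,0,-0.3,1,0,0,0],[-1,0,-0.3,2,0,0,0],[-1,0,-0.3,2,0,0,0],[-1,0,-0.3,2,0,0,0]]'
python3 -c "
from h import *
print(r.sense()['moment'].round(2),r.sense()['joints'].round(1))"
```

```text
time_s: 10.65
tcp_pos: [0.5659, 0.1614, 0.3196]
ee_rot: [[0.622, -0.783, 0.001], [-0.783, -0.622, -0.001], [0.001, 0.0, -1.0]]
wrist_force: [-2.6, -0.3, 7.3]
gripper_width: 0.637
gripper_force: 30.0
[0.03 0.83 0.2 ] [ 31.7  22.7 -11.6   0.1 -55.6   6.7]
```

It's home: the drop was 7.1 mm and it is now resisting. Next is the quarter turn, with the pressure eased.

```bash
python3 -m creep '[[-1,0,0,-1,0,0,0],[-1,0,-0.1,-1,0,0,4],[-1,0,-0.2,-1,0,0,9],[-1,0,-0.4,-1,0,0,14],[-1,0.1,-0.5,-1,0,0,19],[-1,0.1,-0.6,-1,0,0,24],[-1,0.2,-0.7,-1,0,0,29],[-1,0.3,-0.8,-1,0,0,34]]'
python3 -c "
from h import *
print(r.sense()['moment'].round(2),r.sense()['joints'].round(1))"
```

```text
time_s: 11.32
tcp_pos: [0.5669, 0.1618, 0.3197]
ee_rot: [[0.074, -0.997, 0.001], [-0.997, -0.074, -0.001], [0.001, -0.001, -1.0]]
wrist_force: [-0.4, 0.4, 3.8]
gripper_width: 0.636
gripper_force: 30.0
[0.24 0.34 0.52] [ 31.7  22.8 -11.5   0.1 -55.7 -27.5]
```

```bash
python3 -m creep '[[-1,0,-0.1,0,0,0,4],[-1,0,-0.2,0,0,0,9],[-1,0,-0.4,0,0,0,14],[-1,0.1,-0.5,0,0,0,19],[-1,0.1,-0.6,0,0,0,24],[-1,0.2,-0.7,0,0,0,29],[-1,0.3,-0.8,0,0,0,34],[-1,0.3,-0.9,0,0,0,39]]'
python3 -c "
from h import *
print(r.sense()['moment'].round(2),r.sense()['joints'].round(1))"
python3 -m creep '[[-1,0,-0.1,0,0,0,4],[-1,0,-0.2,0,0,0,9],[-1,0,-0.4,0,0,0,14],[-1,0.1,-0.5,0,0,0,19],[-1,0.1,-0.6,0,0,0,22],[-1,0.1,-0.6,0,0,0,22],[-1,0.1,-0.6,0,0,0,22]]'
python3 -c "
from h import *
print(r.sense()['moment'].round(2),r.sense()['joints'].round(1))"
```

```text
time_s: 11.98
tcp_pos: [0.5681, 0.1615, 0.3197]
ee_rot: [[-0.57, -0.821, 0.001], [-0.821, 0.57, -0.0], [-0.0, -0.001, -1.0]]
wrist_force: [1.1, 0.3, 2.7]
gripper_width: 0.636
gripper_force: 30.0
[0.19 0.03 0.49] [ 31.6  22.9 -11.4   0.1 -55.7 -66.4]
time_s: 12.57
tcp_pos: [0.5686, 0.161, 0.3196]
ee_rot: [[-0.835, -0.551, 0.001], [-0.551, 0.835, 0.0], [-0.001, -0.001, -1.0]]
wrist_force: [1.0, -0.8, 5.3]
gripper_width: 0.639
gripper_force: 30.0
[-0.01 -0.08 -0.07] [ 31.5  22.9 -11.3   0.  -55.7 -88.1]
```

Torque stayed near 0.5 N m, about the drive drag, over roughly 95°. To be sure the fingers didn't slip, I'll compare surface texture across a small back-turn.

```bash
cat > ring.py <<'E'
import sys
from h import *
s=r.sense(); p,d=vision.capture("wrist")
v,u=np.mgrid[0:384,0:512]
W=pts("wrist",np.c_[u.ravel(),v.ravel()],d.ravel(),s); I=p.reshape(-1,3).mean(1)
c=np.array([.5676,.1596]); q=W[:,:2]-c; R=np.hypot(*q.T); A=np.degrees(np.arctan2(q[:,1],q[:,0]))%360
out={}
for n,lo,hi,z0,z1 in [("foot",.044,.056,.111,.120),("head",.062,.078,.100,.107)]:
    m=(R>lo)&(R<hi)&(W[:,2]>z0)&(W[:,2]<z1)
    G=np.full((4,360),np.nan)
    for k in range(4):
        for a in range(360):
            t=m&(R>=lo+(hi-lo)*k/4)&(R<lo+(hi-lo)*(k+1)/4)&(abs((A-a+180)%360-180)<1)
            if t.any(): G[k,a]=I[t].mean()
    out[n]=G
np.savez(sys.argv[1],**out); cv2.imwrite(sys.argv[1]+".png",p[...,::-1]); print(s["joints"][5],{k:int(np.isfinite(g).any(0).sum()) for k,g in out.items()})
E
python3 ring.py A
python3 -m creep '[[-1,0,0.1,0,0,0,-5],[-1,0,0.2,0,0,0,-10],[-1,0,0.4,0,0,0,-15],[-1,0,0.5,0,0,0,-20],[-1,0,0.6,0,0,0,-25],[-1,0,0.7,0,0,0,-30],[-1,0,0.7,0,0,0,-30],[-1,0,0.7,0,0,0,-30]]'
python3 ring.py B; python3 - <<'E'
import numpy as np
a,b=np.load("A.npz"),np.load("B.npz")
def hp(G):
    o=np.full_like(G,np.nan)
    for k in range(len(G)):
        for i in range(360):
            w=G[k,np.arange(i-8,i+9)%360]
            if np.isfinite(w).sum()>8: o[k,i]=G[k,i]-np.nanmean(w)
    return np.clip(o,-15,15)
for n in ["foot","head"]:
    x,y=hp(a[n]),hp(b[n]);L=[]
    for s in range(-45,46):
        z=np.roll(x,s,1);m=np.isfinite(z)&np.isfinite(y)
        L.append((np.corrcoef(z[m],y[m])[0,1] if m.sum()>100 else -1,s,m.sum()))
    print(n,sorted(L)[-5:])
E
```

```text
-88.11101183092102 {'foot': 214, 'head': 230}
time_s: 13.28
tcp_pos: [0.5678, 0.1618, 0.3196]
ee_rot: [[-0.446, -0.895, 0.0], [-0.895, 0.446, -0.0], [-0.0, -0.0, -1.0]]
wrist_force: [-0.4, -0.0, 5.4]
gripper_width: 0.639
gripper_force: 30.0
-58.128303143259004 {'foot': 214, 'head': 229}
foot [(np.float64(0.2653932279728589), -4, np.int64(694)), (np.float64(0.34167892294045915), 0, np.int64(710)), (np.float64(0.35768847059853914), -3, np.int64(698)), (np.float64(0.4367019268962307), -1, np.int64(706)), (np.float64(0.4411510770532072), -2, np.int64(702))]
head [(np.float64(0.29724806166057194), -2, np.int64(765)), (np.float64(0.30891867403974965), 19, np.int64(845)), (np.float64(0.3097904589466456), 1, np.int64(777)), (np.float64(0.37285417704853346), 0, np.int64(773)), (np.float64(0.4030011936262113), -1, np.int64(769))]
```

```bash
python3 - <<'E'
import cv2,numpy as np
a,b=[cv2.imread(f"{n}.png")[60:250,110:410] for n in "AB"]
for f,i in(("A",a),("B",b)):pass
cv2.imwrite("pics/f.png",np.hstack([cv2.resize(i,(400,253),interpolation=3) for i in(a,b)]))
E
```

```text
(no output)
```

View pics/f.png

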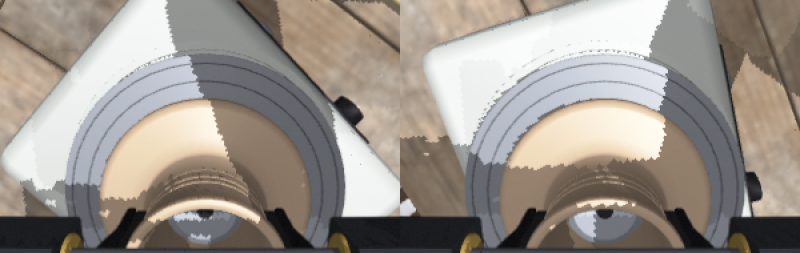

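Shadows move across the smooth clay, so texture can't decide it. The slot play can: if the wheel follows, a reversal gives 4–6° of near-zero torque before the drag appears. I need to turn back the 30° anyway.

```bash
cat > m.py <<'E'
from station import r
s=r.sense();print("   Mz %.3f j6 %.2f"%(s["moment"][2],s["joints"][5]))
E
python3 m.py
python3 -m creep '[[-1,0,0,0,0,0,0.7],[-1,0,0,0,0,0,1.4]]' >/dev/null; python3 m.py
python3 -m creep '[[-1,0,0,0,0,0,0.7],[-1,0,0,0,0,0,1.4]]' >/dev/null; python3 m.py
python3 -m creep '[[-1,0,0,0,0,0,0.7],[-1,0,0,0,0,0,1.4]]' >/dev/null; python3 m.py
python3 -m creep '[[-1,0,0,0,0,0,0.7],[-1,0,0,0,0,0,1.4]]' >/dev/null; python3 m.py
python3 -m creep '[[-1,0,0,0,0,0,0.7],[-1,0,0,0,0,0,1.4]]' >/dev/null; python3 m.py
python3 -m creep '[[-1,0,0,0,0,0,0.7],[-1,0,0,0,0,0,1.4]]' >/dev/null; python3 m.py
python3 -m creep '[[-1,0,0,0,0,0,0.7],[-1,0,0,0,0,0,1.4]]' >/dev/null; python3 m.py
python3 -m creep '[[-1,0,0,0,0,0,0.7],[-1,0,0,0,0,0,1.4]]' >/dev/null; python3 m.py
python3 -m creep '[[-1,0,0,0,0,0,0.7],[-1,0,0,0,0,0,1.4]]' >/dev/null; python3 m.py
```

```text
Mz 0.194 j6 -58.13
   Mz 0.192 j6 -59.57
   Mz 0.216 j6 -60.97
   Mz 0.178 j6 -62.37
   Mz 0.157 j6 -63.77
   Mz 0.454 j6 -65.13
   Mz 0.431 j6 -66.52
   Mz 0.370 j6 -67.92
   Mz 0.428 j6 -69.32
   Mz 0.437 j6 -70.72
```

Torque was about 0.2 N m through roughly 5.6° of slot play, then stepped to the 0.45 N m drag. So the pins are in the slots and the wheel goes round with the chuck. I'll complete the turn, let go and rise.

```bash
python3 -m creep '[[-1,0,-0.2,0,0,0,5],[-1,0,-0.4,0,0,0,10],[-1,0,-0.6,0,0,0,15],[-1,0,-0.8,0,0,0,19],[-1,0,-0.8,0,0,0,19],[-1,0,-0.8,0,0,0,19],[-1,0,-0.8,0,0,0,19]]' ; python3 m.py
python3 -m creep '[[0,0,0,-1,0,0,0],[0.5,0,0,-1,0,0,0],[1,0,0,-1,0,0,0],[1,0,0,-1,0,0,0],[1,0,0,-1,0,0,0],[1,0,0,-1,0,0,0],[1,0,0,-1,0,0,0],[1,0,0,-1,0,0,0]]'
```

```text
time_s: 15.42
tcp_pos: [0.5686, 0.1611, 0.3196]
ee_rot: [[-0.85, -0.527, 0.001], [-0.527, 0.85, -0.0], [-0.001, -0.0, -1.0]]
wrist_force: [0.5, -0.7, 5.9]
gripper_width: 0.633
gripper_force: 30.0
   Mz -0.035 j6 -89.71
time_s: 16.08
tcp_pos: [0.5684, 0.1613, 0.3196]
ee_rot: [[-0.85, -0.527, -0.0], [-0.527, 0.85, -0.0], [0.0, 0.0, -1.0]]
wrist_force: [0.5, -0.3, -0.1]
gripper_width: 0.986
gripper_force: 0.0
```

```bash
python3 -m creep '[[1,0,0,-10,0,0,0],[1,0,0,-30,0,0,0],[1,0,0,-60,0,0,0],[1,0,0,-95,0,0,0],[1,0,0,-125,0,0,0],[1,0,0,-140,0,0,0],[1,0,0,-140,0,0,0],[1,0,0,-140,0,0,0]]'
python3 - <<'E'
from h import *
s=r.sense(); p,d=vision.capture("wrist"); cv2.imwrite("pics/g.png",p[...,::-1])
v,u=np.mgrid[0:384,0:512]
W=pts("wrist",np.c_[u.ravel(),v.ravel()],d.ravel(),s)
R=np.hypot(W[:,0]-.5676,W[:,1]-.1596)
print("foot top",np.median(W[(R>.045)&(R<.055)&(W[:,2]>.108)&(W[:,2]<.13),2]),"head",np.median(W[(R>.062)&(R<.078)&(W[:,2]>.098)&(W[:,2]<.11),2]),"rim",np.percentile(W[(R<.033)&(W[:,2]<.22),2],97))
q=W[(R<.07)&(W[:,2]>.110)&(W[:,2]<.121)&(R>.04)]
A=np.c_[q[:,:2]-q[:,:2].mean(0),np.ones(len(q))];print(np.linalg.lstsq(A,q[:,2],rcond=None)[0],cv2.minEnclosingCircle(q[:,:2].astype(np.float32)))
E
```

```text
time_s: 16.75
tcp_pos: [0.5682, 0.1611, 0.4614]
ee_rot: [[-0.85, -0.527, 0.002], [-0.527, 0.85, 0.002], [-0.003, 0.0, -1.0]]
wrist_force: [-0.8, 0.3, -0.9]
gripper_width: 1.001
gripper_force: 0.0
foot top 0.11632087977106098 head 0.103579564722722 rim 0.18407941737796138
[-0.00254431  0.00090614  0.11615824] ((0.5666472911834717, 0.16020986437797546), 0.05805988609790802)
```

View pics/g.png

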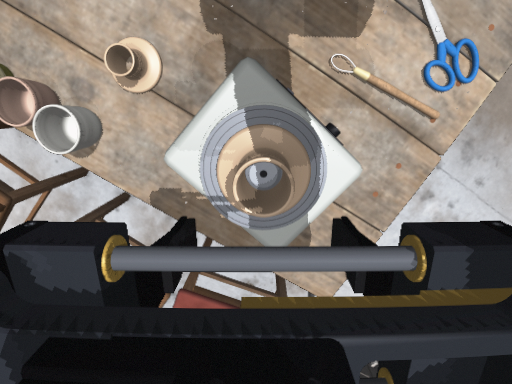

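The chuck sits flat and centred on the head at (265,170), with its rim at 0.184 m (home) and the gripper clear. The cups (20,100), (65,130) and the loop tool (385,85) show no sign of disturbance.

```bash
python3 -c "
from station import r
print(r.finish_job())"
```

```text
the job is handed in; nothing more can be done
None
```

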